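# Clamp a test tile in the drilling jig

### The arm

A 7-joint arm with a two-finger parallel gripper is mounted at the origin on a cart in front of the work surface, level with it; the furniture and walls round the work are solid. World frame = base frame: x ahead of the robot, y to its left, z up, the work surface at z = 0. Lengths are in mm, angles in degrees, forces in N, time in s.
With the tool pointing down it reaches from about 400 to 875 mm from the base axis. Payload 6.5 kg.
Tool frame: the origin (TCP) lies on the centre line of the jaws, within the pads' length; the fingertips stand 19 mm ahead of it and the grasp point (between the pads) is the TCP (bot.tips_ahead is the distance from the TCP to the fingertips, in mm); z points along the fingers, y is the line along which they close (so a half turn about z gives the same grasp; the last joint's range is limited). The gripper opens to 88 mm and grips with 3 to 60 N. Pads are 18 mm wide; open, the fingers measure 123 mm over their backs; the gripper's body (75 mm by 187 mm) begins 45 mm behind the grasp point.
Start: joints at [-80.684, 30.733, -0.252, 88.115, 0.149, 61.152, -4.079], TCP at [147.421, 633.054, 257.716] pointing down, gripper open.
Joint ranges: [-154.64, 154.64], [-21.42, 123.67], [-72.66, 72.17], [13.99, 137.28], [-74.86, 254.86], [10.95, 109.41], [-158.01, 158.01]. Speed limits (degrees/s): [136.94, 136.94, 180, 180, 180, 180, 180].

### API

Orientations are given as [roll, pitch, yaw] about the fixed x, y, z axes, in that order (R = Rz(yaw) Ry(pitch) Rx(roll)).
In Python, from bench import bot, snapshot, camera_params, masks_of, tip_of gives the robot as it stands. The module is installed in compiled form; this text tells all that it offers.
- The arm moves only by the tool jog_arm, never from a script. Its argument "moves" is a list of rows, each a list of 6 numbers: the shift along the world's x, y, z in units of 25 mm (1.0 is 25 mm), then the turn, a rotation vector about the world's x, y, z in units of 6 degrees (1.0 is 6 degrees). In form: [[x, y, z, wx, wy, wz], ...]. A call has 1 to 5 rows; each row is the pose to reach, as a shift and turn from the pose commanded when the call began; what a row does not reach only later rows make up. A row lasts 1/12 s, in which the tool goes at most 41.7 mm and 7.16 degrees, less where a joint would pass 70% of its speed; a pose out of reach is approached as far as the arm can. A call with a gripper value outside its range is refused whole. "fingers" is the finger opening in mm, from 0 to 88.1, set as the call begins (left out, the last holds). The fingers move at their own pace and stop on an object; "grip_force" is the grip in N (left out, the last holds). Time passes only in rows, so rows that repeat a pose let the fingers close. It gives the time, the measured TCP pose, the force, the opening and the grip force at its end, in the units of the state.
- bot.observe(): the state, without advancing time (a new reading comes with each control period).
- snapshot(name): name is "scene" or "side" or "wrist"; returns (picture, depth): 480x640x3 uint8, red, green, blue; 480x640 float32, mm along the optical axis (not along the pixel's ray), 0 where there is no reading.
- camera_params(name): a dict with "mtx" (3x3 intrinsics, pixels), "eye" and "orientation" of the camera in the world. Camera axes: x right, y down, z forward; pixel columns grow to the right and rows downward; lengths in mm; the calibration is good to about 2 mm. A picture is of the moment at which its call begins: read the wrist's pose just before it. camera_params takes no time and is no camera call; for the wrist camera it gives the pose at the moment of the call.
- bot.job_done(): hands the job in; it is judged then, once.
Trained networks look in the newest picture that a camera, given by its name, has taken for a name from the list of things; names that differ only in an ending like _2 or _b are one class to them, and where a whole thing is asked for, a point or a joint stands for the part that bears it (a point fixed in the world has none). Each returns a list of dicts, best first, with "confidence" (0 to 1); they miss things now and then, are a little off and sometimes report something else, mostly with a low value. They report only what shows in the picture. A call takes as long as a camera call. They do not tell look-alikes from the thing itself.
- masks_of(thing, camera): "region" (480x640 bool, what is visible of it).
- tip_of(thing, camera): "at" ([x, y, z] in mm, in the coordinates of the camera as it stood for that picture, good to about 4 mm: a listed point, or the origin of a listed thing).
The state is a dict: "clock": time; "joint_positions": joint angles; "qvel": joint speeds; "joint_efforts": joint torques, N m; "tool_pos": TCP position; "tcp_rot": TCP orientation; "wrist_force": force on the tool from outside, world axes, zero at the start; "wrist_torque": the same for the moment, N m; "grip_width": finger opening in mm; "finger_force": force on a finger pad.
Only numpy, scipy, OpenCV 4.12 (cv2) and the standard library are available. Lean on these libraries where they do the work, as an engineer would, in place of code of your own. Each camera call takes 0.05 s, during which the arm holds its last target. There are 200 camera calls.

### The job

Gently push the test tile on the wooden jig with a fingertip until its end lies against the metal stop, then push the black clamp lever over, away from the tile, until it snaps past centre and the clamp's rubber foot holds the tile. Work the clamp by its lever only, not by pushing on its holding arm; do not pick the tile up, and leave the bowl, the tape and the clay where they are.

Things in the scene. Friction and masses are not known exactly. Their poses are not given: they have to be found in the camera images.
- jig: Plywood jig plate, 190 x 92 x 12 mm, fixed to the table. Origin: centre of its underside, on the table; +x runs along the guide toward the clamp, z up. Two wooden rails, 6 mm high and 12 mm wide, 43 mm apart about y = 0, run from jig x -38 to +10 mm. Behind the end stop stands a steel toggle clamp (bracket to 58 mm above the table, jig x +22 to +66 mm, 53 mm wide).
- stop_face (a point): Centre of the face of the aluminium end stop (60 mm wide, 8 mm high, 10 mm thick) that the tile must lie against, level with the plate's top (12 mm above the table); jig (10, 0, 12) mm. Axes as the jig's.
- test_tile: Cream ceramic tile, 40 x 56 x 9 mm with a small dark hole, 0.04 kg, fragile (a push over 30 N breaks it), loose on the plate, its front end between the rails. Origin: centre of its underside. Its 56 mm length (own y axis) lies along the jig's x. Its front end starts 22 to 36 mm short of the stop; home, its origin is 28 mm before the stop and its last 8 mm stick out of the rails.
- clamp_lever (a joint): Toggle lever, rad: 0 = open (leans 15 degrees from upright toward the tile), grows as it swings toward jig +x; dead centre about 0.9; about 1.46 = clamped on the tile (20 degrees above level, pointing to jig +x); 1.57 its stop. A spring snaps it away from dead centre to either end; about 3 N at the knob starts it, less near centre. Axle along jig y at jig (55, 0, 50) mm.
- lever_knob (a point): Centre of the round end (19 mm diameter) of the black lever grip (16 mm diameter, 52 mm long), 76.5 mm from the lever's axle; about 124 mm above the table when the clamp is open.
- clamp_arm: Steel holding arm, 60 x 10 x 10 mm, linked to the lever, pivot (its origin) at jig (32, 0, 44) mm; rubber foot, 15 mm diameter, under its free end. Open, it slants up over the tile, its highest point about 90 mm above the table near jig x 0, its foot about 30 mm above the tile. Clamped, it is level and the foot presses the tile with about 6 N, 18 mm before the stop.
- water_bowl: Small glazed bowl, 86 mm wide, 46 mm high, to the left of the jig; origin at the centre of its underside. Bystander.
- masking_tape: Roll of masking tape, 76 mm wide, 19 mm high, to the right of the jig; origin at the centre of its underside. Bystander.
- clay_block: Grey block of clay, 89 x 62 x 56 mm, to the left of the jig, nearer the robot; origin at the centre of its underside. Bystander.
Not all that is in view belongs to the job. Several things have the shape of the test_tile; the one meant has the colours described above.

How it is judged:
By the outcome, as a careful person would: the job done as asked, in the order asked, and still so for the second after the job is handed in, with the robot touching nothing.
It also fails if it takes over 38 s, if anything falls off the work surface, if the arm or the gripper's body presses on something with over 40 N, if the wrist force passes 120 N, or if a joint passes its speed limit or range.

## Working session

There is one attempt and no reset: what is moved stays moved. The work goes in short steps, Python scripts to look and compute and a tool call to move; the robot and the scene stay as the last step left them, time stands still between calls to the robot, and variables do not carry over. Pictures are saved under pics/ and viewed, at most 10 in all, crops included, and the job is handed in when it is done.

Besides the shell and the picture viewer there is one more tool, called after ">>>" by a JSON object that holds its "method" and its "body", one argument or row to a line. jog_arm: Moves the arm, as the interface text tells. Its arguments: {"type":"object","properties":{"moves":{"type":"array"},"fingers":{"type":"number"},"grip_force":{"type":"number"}},"required":["moves"]}

```bash
mkdir -p pics; cat > h.py <<'E'
import numpy as np, cv2
from bench import bot, snapshot, camera_params, masks_of, tip_of
from scipy.spatial.transform import Rotation as R
def cam(n):
    c=camera_params(n); o=np.array(c["orientation"],float)
    M=o if o.shape==(3,3) else R.from_euler('xyz',o,degrees=True).as_matrix()
    return np.array(c["mtx"]),np.array(c["eye"],float),M
def world(n,p):
    K,e,M=cam(n); return e+M@np.array(p)
def px(n,u,v,d):
    K,e,M=cam(n); return e+M@(np.linalg.inv(K)@[u,v,1]*d)
def proj(n,P):
    K,e,M=cam(n); q=K@(M.T@(np.array(P)-e)); return q[:2]/q[2]
E
python3 - <<'E'
from h import *
ims={}
for n in("scene","side"):
    im,d=snapshot(n); cv2.imwrite(f"pics/{n}0.png",im[...,::-1]); np.save(f"{n}_d.npy",d)
    print(n,camera_params(n))
    for t in("jig","test_tile","lever_knob","clamp_arm","stop_face","clamp_lever","water_bowl","masking_tape","clay_block"):
        try: r=tip_of(t,n)
        except Exception as ex: print(t,ex);continue
        for k in r[:4]:
            print(t,round(k["confidence"],2),world(n,k["at"]).round(0), proj(n,world(n,k["at"])).round(0))
print(bot.observe())
E
```

```text
scene {'mtx': array([[452.12934473,   0.        , 323.45401269],
       [  0.        , 452.12934473, 233.32464218],
       [  0.        ,   0.        ,   1.        ]]), 'eye': array([ 92.94112614, -68.66337343, 767.9067708 ]), 'orientation': array([-141.14688562,    0.57810484,  -56.9008674 ])}
jig 0.81 [566. 135.  -0.] [371. 276.]
test_tile 0.79 [532. 149.  10.] [356. 282.]
test_tile 0.74 [419. 270.   1.] [274. 297.]
lever_knob 0.61 [602. 123. 122.] [390. 228.]
clamp_arm 0.53 [598. 121.  44.] [386. 255.]
clamp_arm 0.43 [568. 134.  -1.] [372. 276.]
stop_face 0.87 [580. 130.   7.] [376. 270.]
clamp_lever it knows: clamp_arm, clay_block, jig, lever_knob, masking_tape, stop_face, test_tile, water_bowl
water_bowl 0.94 [656. 228.  -4.] [354. 229.]
masking_tape 0.87 [460.  66.  -1.] [375. 333.]
clay_block 0.67 [547. 264.   3.] [313. 254.]
clay_block 0.28 [460.  66.   1.] [375. 333.]
side {'mtx': array([[490.47144295,   0.        , 315.58312804],
       [  0.        , 490.47144295, 235.80272054],
       [  0.        ,   0.        ,   1.        ]]), 'eye': array([308.03465214, 865.06703414, 
[... 579 characters left out ...]
ions': array([-80.68283422,  30.73359396,  -0.2529454 ,  88.1154127 ,
         0.14732059,  61.15251321,  -4.07746582]), 'qvel': array([-0.01177055, -0.05199631, -0.14837512, -0.00997111, -0.02836554,
       -0.04673079,  0.04279215]), 'joint_efforts': array([-9.28536101e-04, -5.70883620e+01,  9.90071632e-01, -2.51927769e+01,
       -5.61251887e-02,  1.06203533e-02,  3.60937963e-05]), 'tool_pos': array([147.41534524, 633.04780672, 257.71258786]), 'tcp_rot': array([-1.79998792e+02, -1.43539575e-04,  1.66893871e+02]), 'wrist_force': array([ 0.39681929,  0.07487283, -0.24424034]), 'wrist_torque': array([-0.00918291, -0.06067477, -0.04842864]), 'finger_force': 0.0, 'grip_width': 88.295994671099}
```

```bash
python3 - <<'E'
import cv2
a=cv2.imread("pics/scene0.png"); b=cv2.imread("pics/side0.png")
cv2.imwrite("pics/crop1.png",cv2.resize(a[170:370,230:480],None,fx=3,fy=3,interpolation=cv2.INTER_CUBIC)[:600,:750])
cv2.imwrite("pics/crop2.png",cv2.resize(b[150:350,210:460],None,fx=3,fy=3,interpolation=cv2.INTER_CUBIC))
E
```

```text
(no output)
```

View pics/scene0.png

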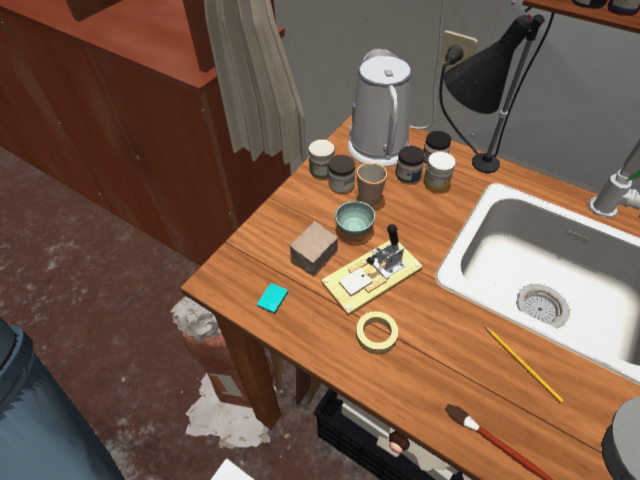

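View pics/crop1.png

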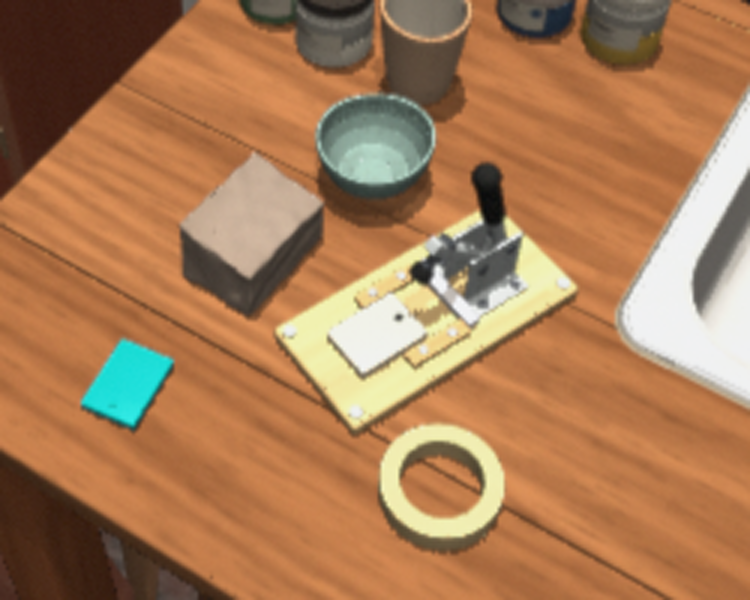

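View pics/crop2.png

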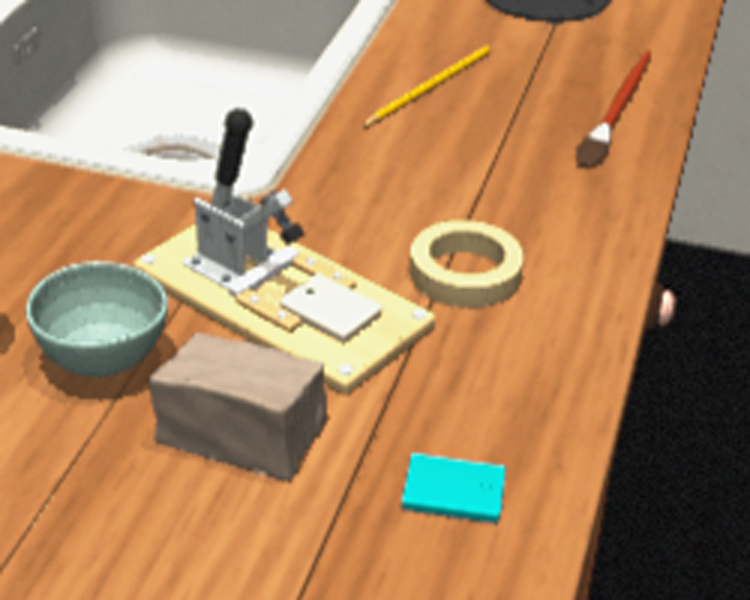

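Pictures show: tile candidates are the cream one on the jig (scene px 356,282; side 321,256) and the turquoise one off it (scene 274,297; side 359,314). The cream one is meant: the crop shows its colour and dark hole. The knob is at scene (390,228), and the lever leans towards the tile.

```bash
cat > m.py <<'E'
from h import *
def cloud(n,d):
    K,e,M=cam(n); v,u=np.nonzero(d>0); q=np.linalg.inv(K)@np.c_[u,v,np.ones(len(u))].T*d[v,u]
    return (e[:,None]+M@q).T,u,v
E
python3 - <<'E'
from m import *
for n in("scene","side"):
    d=np.load(f"{n}_d.npy"); im=cv2.imread(f"pics/{n}0.png"); P,u,v=cloud(n,d)
    c=im[v,u].astype(int)
    near=np.hypot(P[:,0]-566,P[:,1]-135)<125
    t=near&(np.abs(P[:,2])<4)
    hsv=cv2.cvtColor(im,cv2.COLOR_BGR2HSV)[v,u].astype(int)
    print(n,"table z",np.median(P[near&(P[:,2]<6)][:,2]))
    j=near&(P[:,2]>7)&(P[:,2]<16)&(np.hypot(P[:,0]-460,P[:,1]-66)>45)&(hsv[:,0]>18)&(hsv[:,0]<34)
    j&=(np.hypot(P[:,0]-656,P[:,1]-228)>50)
    r=cv2.minAreaRect(P[j][:,:2].astype(np.float32)); print("jig",j.sum(),r,np.median(P[j][:,2]))
    w=near&(np.hypot(P[:,0]-530,P[:,1]-149)<45)&(hsv[:,1]<60)&(hsv[:,2]>190)
    w&=(P[:,2]>14)&(P[:,2]<28)
    r=cv2.minAreaRect(P[w][:,:2].astype(np.float32)); print("tile",w.sum(),r,np.median(P[w][:,2]),P[w][:,:2].mean(0))
    k=near&(P[:,2]>100); print("knob",k.sum(),P[k].mean(0),P[k].max(0),P[k].min(0))
    for lo in range(60,140,10):
        k=near&(P[:,2]>lo)&(P[:,2]<lo+10)
        if k.sum(): print(lo,k.sum(),P[k].mean(0).round(1))
E
```

```text
scene table z -1.878114244210792
jig 2012 ((567.5598754882812, 133.9452362060547), (93.13452911376953, 189.50662231445312), 67.56983184814453) 10.7585320879856
tile 475 ((529.1537475585938, 150.13494873046875), (60.149078369140625, 55.86075210571289), 69.16993713378906) 19.73916050380933 [528.50926101 149.596526  ]
knob 123 [598.78665013 117.8632957  120.97325965] [611.27345067 129.57171014 133.39901075] [591.8832062  110.38449929 100.20986711]
60 86 [574.1 129.1  64.3]
70 39 [582.4 124.4  76. ]
80 58 [582.3 125.5  83.5]
90 22 [603.6 113.6  94.7]
100 25 [601.  115.2 104.3]
110 18 [598.4 115.2 114.5]
120 58 [597.4 119.1 126.2]
130 22 [600.1 119.8 131.5]
side table z -0.3654944316322144
jig 1487 ((569.4917602539062, 133.81454467773438), (93.2978286743164, 190.73081970214844), 67.64978790283203) 11.82651220758305
tile 386 ((529.1123657226562, 147.37709045410156), (62.84572982788086, 53.92927169799805), 71.22786712646484) 20.70852953993426 [529.52275496 151.02901269]
knob 136 [602.8044188  123.71570843 118.73983193] [615.05199319 129.98229489 134.43526581] [593.31617761 110.84249341 100.0753841 ]
60 96 [580.1 131.7  64.9]
70 51 [590.  129.   74.8]
80 65 [588.7 128.8  84. ]
90 34 [608.4 121.6  94.3]
100 34 [606.4 123.  104.3]
110 32 [603.8 124.  114.6]
120 43 [599.9 124.9 125.3]
130 27 [601.6 122.4 131.4]
```

>>> {"method": "jog_arm", "body": {
  "moves": [
    [1.5,-2,0,0,0,-0.3],
    [3,-4,0,0,0,-0.6],
    [4,-5.5,-0.5,0,0,-0.9],
    [5,-7,-0.5,0,0,-1.2],
    [6,-8.4,-1,0,0,-1.55]
  ],
  "fingers": 0,
  "grip_force": 10
}}

```text
clock: 1.32
tool_pos: [269.4, 463.4, 242.2]
tcp_rot: [179.9, 0.0, 157.5]
wrist_force: [0.7, -0.4, 0.1]
grip_width: 56.7
finger_force: 0.0
```

>>> {"method": "jog_arm", "body": {
  "moves": [
    [1,-1.35,-0.2,0,0,0],
    [2,-2.7,-0.5,0,0,0],
    [3,-4.05,-1,0,0,0],
    [4,-5.4,-1.5,0,0,0],
    [5,-6.8,-2,0,0,0]
  ]
}}

```text
clock: 1.73
tool_pos: [389.2, 300.4, 194.1]
tcp_rot: [179.9, 0.0, 157.6]
wrist_force: [0.7, 0.5, -0.2]
grip_width: 23.5
finger_force: 0.0
```

>>> {"method": "jog_arm", "body": {
  "moves": [
    [0.5,-0.7,-0.3,0,0,0],
    [1,-1.4,-0.6,0,0,0],
    [1.8,-2.5,-1,0,0,0],
    [1.8,-2.5,-1,0,0,0],
    [1.8,-2.5,-1,0,0,0]
  ]
}}

```text
clock: 2.15
tool_pos: [434.0, 237.4, 168.8]
tcp_rot: [-179.9, 0.0, 157.4]
wrist_force: [-0.5, -0.0, 0.3]
grip_width: 0.6
finger_force: 0.0
```

>>> {"method": "jog_arm", "body": {
  "moves": [
    [0.9,-1.35,0,0,0,0],
    [1.85,-2.7,-0.4,0,0,0],
    [1.85,-2.7,-0.8,0,0,0],
    [1.85,-2.7,-0.8,0,0,0],
    [1.85,-2.7,-0.8,0,0,0]
  ]
}}

```text
clock: 2.57
tool_pos: [478.6, 173.1, 149.0]
tcp_rot: [-180.0, -0.1, 157.6]
wrist_force: [-0.3, 1.3, -0.2]
grip_width: 0.2
finger_force: 0.0
```

```bash
python3 - <<'E'
from m import *
print(bot.observe()["tool_pos"],bot.observe()["joint_positions"])
n="wrist"; im,d=snapshot(n); cv2.imwrite("pics/w1.png",im[...,::-1])
P,u,v=cloud(n,d); hsv=cv2.cvtColor(im[...,::-1].copy(),cv2.COLOR_BGR2HSV)[v,u].astype(int)
w=(np.hypot(P[:,0]-530,P[:,1]-149)<50)&(hsv[:,1]<60)&(hsv[:,2]>170)&(P[:,2]>14)&(P[:,2]<28)
print("tile",w.sum(),cv2.minAreaRect(P[w][:,:2].astype(np.float32)) if w.sum() else 0,np.median(P[w][:,2]))
a=np.radians(-22.4);o=np.array([568.5,133.9]);E=np.array([[np.cos(a),np.sin(a)],[-np.sin(a),np.cos(a)]])
J=(P[w][:,:2]-o)@E.T; print("tile jig pct",np.percentile(J,[0.5,2,50,98,99.5],axis=0))
E
```

```text
[478.61567388 173.06865638 149.01069876] [-31.96479823  26.311566     8.81351183 114.5639051   -6.19565615
  39.61207653  48.37734115]
tile 1236 ((530.1072387695312, 150.98696899414062), (38.80710220336914, 52.306190490722656), 67.90448760986328) 21.012738298656075
tile jig pct [[-67.9582438  -18.07425624]
 [-67.71416681 -17.4494308 ]
 [-60.28159367   2.0958365 ]
 [-42.36413143  19.7047599 ]
 [-27.33855937  20.39088349]]
```

View pics/w1.png

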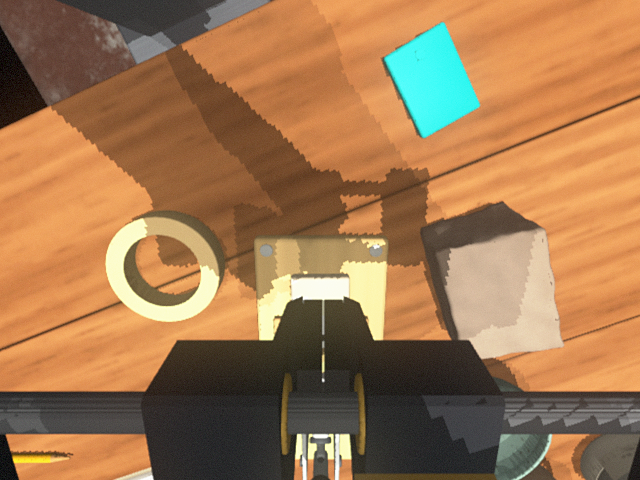

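The wrist view shows the cream tile's rear end at (320,277), square in the guide, at jig x ≈ -68. The clay, tape and bowl are clear of the fingers. I'll descend behind the tile.

>>> {"method": "jog_arm", "body": {
  "moves": [
    [0,-0.06,-1,0,0,0],
    [0,-0.06,-2,0,0,0],
    [0,-0.06,-3.2,0,0,0],
    [0,-0.06,-4.2,0,0,0],
    [0,-0.06,-4.6,0,0,0]
  ]
}}

```text
clock: 3.03
tool_pos: [477.2, 172.1, 32.1]
tcp_rot: [-179.9, -0.2, 157.8]
wrist_force: [-0.9, -0.1, -1.0]
grip_width: 0.3
finger_force: 0.0
```

>>> {"method": "jog_arm", "body": {
  "moves": [
    [0.1,-0.04,0,0,0,0],
    [0.2,-0.08,0,0,0,0],
    [0.3,-0.12,0,0,0,0],
    [0.37,-0.15,0,0,0,0],
    [0.37,-0.15,0,0,0,0]
  ]
}}

```text
clock: 3.45
tool_pos: [490.1, 166.6, 35.4]
tcp_rot: [179.9, 0.1, 157.6]
wrist_force: [-0.5, 0.0, -0.2]
grip_width: 0.4
finger_force: 0.0
```

>>> {"method": "jog_arm", "body": {
  "moves": [
    [0.15,-0.06,0,0,0,0],
    [0.3,-0.12,0,0,0,0],
    [0.45,-0.18,0,0,0,0],
    [0.55,-0.22,0,0,0,0],
    [0.65,-0.27,0,0,0,0]
  ]
}}

```text
clock: 3.87
tool_pos: [505.3, 159.7, 34.1]
tcp_rot: [180.0, 0.0, 157.6]
wrist_force: [-1.1, -0.3, 0.7]
grip_width: 0.7
finger_force: 0.2
```

```bash
cat > look.py <<'E'
from m import *
import sys
s=bot.observe(); a=np.radians(-22.4);o=np.array([568.5,133.9]);E=np.array([[np.cos(a),np.sin(a)],[-np.sin(a),np.cos(a)]])
print("tcp jig",E@(s["tool_pos"][:2]-o),s["tool_pos"][2],"F jig",E@s["wrist_force"][:2])
n="side"; im,d=snapshot(n); im=im[...,::-1].copy(); P,u,v=cloud(n,d)
hsv=cv2.cvtColor(im,cv2.COLOR_BGR2HSV)[v,u].astype(int)
J=(P[:,:2]-o)@E.T
w=(np.abs(J[:,0]+30)<55)&(np.abs(J[:,1])<30)&(hsv[:,1]<60)&(hsv[:,2]>170)&(P[:,2]>16)&(P[:,2]<26)
print("tile",w.sum(),np.percentile(J[w],[1,5,50,95,99],axis=0).round(1).tolist())
cv2.imwrite(sys.argv[1],cv2.resize(im[140:290,240:440],None,fx=4,fy=4,interpolation=cv2.INTER_CUBIC))
E
python3 look.py pics/s1.png
```

```text
tcp jig [-68.26623704  -0.27582001] 34.138418825491065 F jig [-0.89270324 -0.6781927 ]
tile 11 [[-26.0, 25.8], [-24.0, 26.1], [13.7, 28.5], [19.7, 29.4], [21.0, 29.4]]
```

View pics/s1.png

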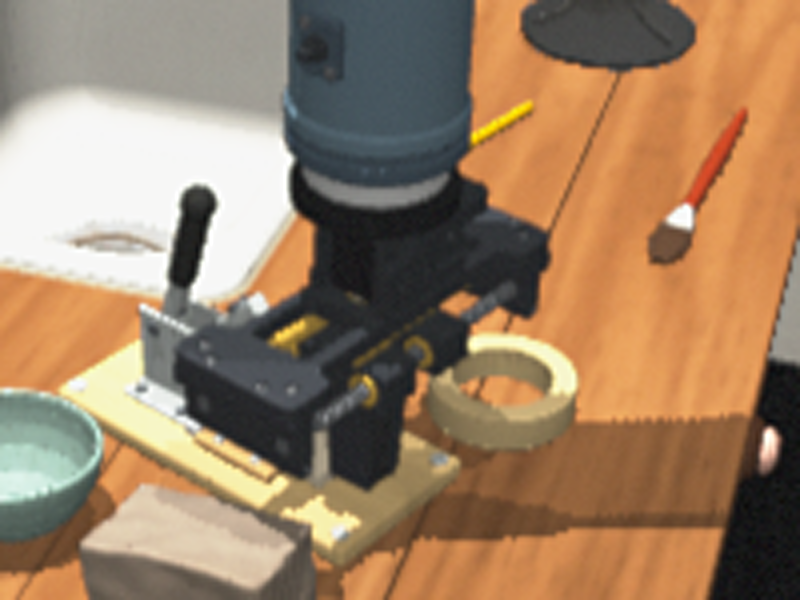

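The gripper hides the tile, and its front body edge is close to the clamp arm. I'll tilt the tool back 9° about the jig's y so the fingertip leads, then continue gently.

>>> {"method": "jog_arm", "body": {
  "moves": [
    [0,0,0,-0.2,-0.46,0],
    [0,0,0,-0.4,-0.92,0],
    [0,0,0,-0.57,-1.39,0],
    [0,0,0,-0.57,-1.39,0],
    [0,0,0,-0.57,-1.39,0]
  ]
}}

```text
clock: 4.33
tool_pos: [504.3, 160.3, 34.0]
tcp_rot: [-180.0, 8.9, 157.7]
wrist_force: [0.1, 0.8, 0.3]
grip_width: 0.9
finger_force: 0.0
```

>>> {"method": "jog_arm", "body": {
  "moves": [
    [0.04,-0.015,0,0,0,0],
    [0.08,-0.03,0,0,0,0],
    [0.11,-0.045,0,0,0,0],
    [0.11,-0.045,0,0,0,0]
  ]
}}

```text
clock: 4.67
tool_pos: [508.5, 158.2, 34.3]
tcp_rot: [180.0, 9.0, 157.5]
wrist_force: [0.0, -0.1, 0.4]
grip_width: 0.8
finger_force: 0.0
```

>>> {"method": "jog_arm", "body": {
  "moves": [
    [0.04,-0.015,0,0,0,0],
    [0.07,-0.03,0,0,0,0],
    [0.07,-0.03,0,0,0,0]
  ]
}}

```text
clock: 4.92
tool_pos: [509.7, 157.7, 34.2]
tcp_rot: [180.0, 9.0, 157.6]
wrist_force: [0.5, -0.7, 0.6]
grip_width: 0.7
finger_force: 0.0
```

>>> {"method": "jog_arm", "body": {
  "moves": [
    [0.04,-0.015,0,0,0,0],
    [0.07,-0.03,0,0,0,0],
    [0.07,-0.03,0,0,0,0]
  ]
}}

```text
clock: 5.17
tool_pos: [511.4, 157.1, 34.2]
tcp_rot: [180.0, 9.0, 157.6]
wrist_force: [0.1, 0.6, -0.7]
grip_width: 0.5
finger_force: 0.0
```

>>> {"method": "jog_arm", "body": {
  "moves": [
    [0.03,-0.012,0,0,0,0],
    [0.06,-0.025,0,0,0,0],
    [0.06,-0.025,0,0,0,0]
  ]
}}

```text
clock: 5.42
tool_pos: [512.9, 156.6, 34.2]
tcp_rot: [180.0, 9.0, 157.6]
wrist_force: [-0.1, 0.1, 0.2]
grip_width: 1.0
finger_force: 0.1
```

>>> {"method": "jog_arm", "body": {
  "moves": [
    [0.02,-0.008,0,0,0,0],
    [0.04,-0.016,0,0,0,0],
    [0.04,-0.016,0,0,0,0]
  ]
}}

```text
clock: 5.67
tool_pos: [513.8, 156.1, 34.2]
tcp_rot: [180.0, 9.0, 157.6]
wrist_force: [-0.3, -0.5, -0.6]
grip_width: 0.3
finger_force: 0.1
```

>>> {"method": "jog_arm", "body": {
  "moves": [
    [0.02,-0.008,0,0,0,0],
    [0.04,-0.016,0,0,0,0],
    [0.04,-0.016,0,0,0,0]
  ]
}}

```text
clock: 5.92
tool_pos: [514.8, 155.7, 34.1]
tcp_rot: [180.0, 9.0, 157.6]
wrist_force: [-0.5, 0.9, -0.1]
grip_width: 0.4
finger_force: 0.1
```

>>> {"method": "jog_arm", "body": {
  "moves": [
    [0.02,-0.008,0,0,0,0],
    [0.04,-0.016,0,0,0,0],
    [0.04,-0.016,0,0,0,0]
  ]
}}

```text
clock: 6.17
tool_pos: [515.8, 155.4, 34.1]
tcp_rot: [180.0, 9.0, 157.6]
wrist_force: [0.8, -0.1, -0.7]
grip_width: 0.2
finger_force: 0.1
```

```bash
python3 - <<'E'
from m import *
s=bot.observe(); a=np.radians(-22.4);o=np.array([568.5,133.9]);E=np.array([[np.cos(a),np.sin(a)],[-np.sin(a),np.cos(a)]])
print("tcp jig",E@(s["tool_pos"][:2]-o),"F",E@s["wrist_force"][:2])
for n in("scene","wrist","side"):
    im,d=snapshot(n); im=im[...,::-1].copy(); P,u,v=cloud(n,d); J=(P[:,:2]-o)@E.T
    hsv=cv2.cvtColor(im,cv2.COLOR_BGR2HSV)[v,u].astype(int)
    w=(np.abs(J[:,0]+30)<45)&(np.abs(J[:,1])<22)&(P[:,2]>18)&(P[:,2]<24)&(hsv[:,2]>90)
    print(n,w.sum(),np.percentile(J[w],[1,50,99],axis=0).round(1).tolist() if w.sum() else 0)
    if n=="scene": cv2.imwrite("pics/c3.png",cv2.resize(im[200:320,300:460],None,fx=5,fy=5,interpolation=cv2.INTER_CUBIC))
E
```

```text
tcp jig [-56.93995469  -0.24527455] F [0.75059496 0.17906152]
scene 143 [[-42.8, -17.9], [-18.2, -9.3], [14.0, 8.9]]
wrist 614 [[-64.2, -13.5], [9.7, -0.1], [14.9, 12.3]]
side 1 [[-56.0, 13.1], [-56.0, 13.1], [-56.0, 13.1]]
```

View pics/c3.png

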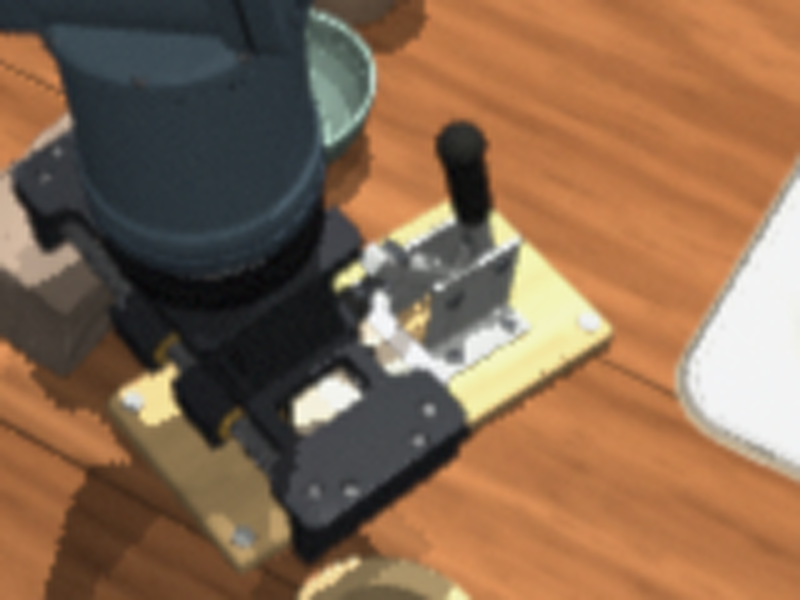

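The tile shows through the gripper frame (px 325,395), and its front end near (380,330) is close to the stop. I'll keep going in 1 mm steps.

>>> {"method": "jog_arm", "body": {
  "moves": [
    [0.02,-0.008,0,0,0,0],
    [0.04,-0.016,0,0,0,0],
    [0.04,-0.016,0,0,0,0]
  ]
}}

```text
clock: 6.57
tool_pos: [516.1, 155.2, 34.0]
tcp_rot: [-180.0, 9.0, 157.6]
wrist_force: [-3.5, 1.3, 2.7]
grip_width: 0.2
finger_force: 1.5
```

>>> {"method": "jog_arm", "body": {
  "moves": [
    [0.02,-0.008,0,0,0,0],
    [0.04,-0.016,0,0,0,0],
    [0.04,-0.016,0,0,0,0]
  ]
}}

```text
clock: 6.82
tool_pos: [516.3, 155.2, 33.9]
tcp_rot: [-180.0, 8.9, 157.6]
wrist_force: [-6.5, 2.5, 4.3]
grip_width: 0.6
finger_force: 3.2
```

>>> {"method": "jog_arm", "body": {
  "moves": [
    [0.02,-0.008,0,0,0,0],
    [0.04,-0.016,0,0,0,0],
    [0.04,-0.016,0,0,0,0]
  ]
}}

```text
clock: 7.07
tool_pos: [516.4, 155.1, 33.7]
tcp_rot: [-179.9, 8.8, 157.7]
wrist_force: [-7.7, 3.4, 6.7]
grip_width: 0.9
finger_force: 4.6
```

About 8 N at the fingertip means the tile is against the stop. I'll back off and check.

>>> {"method": "jog_arm", "body": {
  "moves": [
    [-0.4,0.16,0,0,0,0],
    [-0.8,0.32,0.3,0,0,0],
    [-1.2,0.5,1.5,0.2,0.46,0],
    [-1.8,0.75,3,0.4,0.92,0],
    [-2.4,1,4.4,0.57,1.39,0]
  ]
}}

```text
clock: 7.48
tool_pos: [457.9, 178.9, 145.5]
tcp_rot: [-180.0, -0.1, 157.6]
wrist_force: [0.3, 1.1, 0.0]
grip_width: 0.8
finger_force: 0.0
```

>>> {"method": "jog_arm", "body": {
  "moves": [
    [-1,0.8,1.5,0,0,0],
    [-2,1.6,3,0,0,0],
    [-3,2.4,4,0,0,0],
    [-3,2.4,4,0,0,0],
    [-3,2.4,4,0,0,0]
  ]
}}

```text
clock: 7.9
tool_pos: [383.0, 242.0, 246.6]
tcp_rot: [179.7, 0.1, 157.8]
wrist_force: [0.6, -0.1, 0.3]
grip_width: 0.2
finger_force: 0.0
```

```bash
cat > chk.py <<'E'
from m import *
import sys
s=bot.observe(); a=np.radians(-22.4);o=np.array([568.5,133.9]);E=np.array([[np.cos(a),np.sin(a)],[-np.sin(a),np.cos(a)]])
print("tcp jig",E@(s["tool_pos"][:2]-o),s["tool_pos"],s["clock"])
out=[]
for n in("scene","side"):
    im,d=snapshot(n); im=im[...,::-1].copy(); P,u,v=cloud(n,d); J=(P[:,:2]-o)@E.T
    hsv=cv2.cvtColor(im,cv2.COLOR_BGR2HSV)[v,u].astype(int)
    w=(np.abs(J[:,0]+30)<38)&(np.abs(J[:,1])<26)&(P[:,2]>15)&(P[:,2]<25)&(hsv[:,1]<60)&(hsv[:,2]>150)
    print(n,w.sum(),np.percentile(J[w],[1,3,50,97,99],axis=0).round(1).tolist() if w.sum() else 0)
    for t in("test_tile","stop_face","lever_knob"):
        for r in tip_of(t,n)[:2]:
            p=world(n,r["at"]); print(t,round(r["confidence"],2),(E@(p[:2]-o)).round(1),p[2].round(1))
    c=proj(n,[560,137,30]).astype(int)
    out.append(cv2.resize(im[c[1]-50:c[1]+50,c[0]-65:c[0]+65],(390*2,300*2) if 0 else (400,308),interpolation=cv2.INTER_CUBIC))
cv2.imwrite(sys.argv[1],np.hstack(out))
E
python3 chk.py pics/k1.png
```

```text
tcp jig [-212.66573122   29.281067  ] [383.03888893 242.01230459 246.56553655] 7.9
scene 446 [[-44.9, -23.1], [-43.9, -21.2], [-20.9, -3.3], [5.9, 16.7], [7.0, 18.1]]
test_tile 0.9 [-19.   -2.1] 9.8
test_tile 0.73 [-192.8   67.7] 0.2
stop_face 0.91 [11.7  3. ] 5.7
lever_knob 0.81 [34.8 -2.1] 119.2
side 356 [[-43.3, -21.2], [-42.8, -19.8], [-19.4, 0.8], [6.6, 18.4], [7.4, 19.0]]
test_tile 0.88 [-17.8  -3.8] 7.8
test_tile 0.72 [-188.3   66.4] -0.5
stop_face 0.91 [8.2 0.6] 12.3
lever_knob 0.74 [36.8 -1.6] 119.2
```

View pics/k1.png

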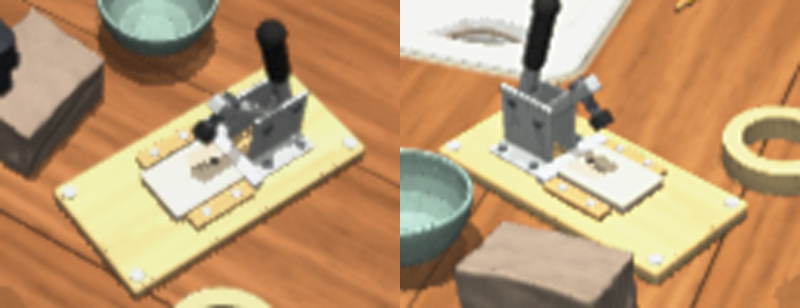

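The tile lies home: its origin is at jig x ≈ -18.5 and its front end meets the stop. Everything else is unmoved. Now the lever: I'll go to a point on the tile side of the knob, above the holding arm.

>>> {"method": "jog_arm", "body": {
  "moves": [
    [1.3,-0.77,0,0,0,0],
    [2.6,-1.54,0,0,0,0],
    [3.9,-2.3,0,0,0,0],
    [5.2,-3.05,-0.5,0,0,0],
    [6.3,-3.7,-1,0,0,0]
  ]
}}

```text
clock: 8.72
tool_pos: [543.9, 144.5, 218.8]
tcp_rot: [180.0, 0.1, 157.5]
wrist_force: [0.1, 0.8, -0.1]
grip_width: 0.5
finger_force: 0.0
```

>>> {"method": "jog_arm", "body": {
  "moves": [
    [0.9,-0.55,-0.5,0,0,0],
    [0.9,-0.55,-1,0,0,0],
    [0.9,-0.55,-1.2,0,0,0],
    [0.9,-0.55,-1.2,0,0,0]
  ]
}}

```text
clock: 9.05
tool_pos: [562.4, 132.5, 187.2]
tcp_rot: [-179.9, -0.2, 157.6]
wrist_force: [-1.0, -0.2, 0.1]
grip_width: 0.6
finger_force: 0.0
```

>>> {"method": "jog_arm", "body": {
  "moves": [
    [0,0,-1,0,0,0],
    [0,0,-2,0,0,0],
    [0,0,-2.3,0,0,0],
    [0,0,-2.3,0,0,0],
    [0,0,-2.3,0,0,0]
  ]
}}

```text
clock: 9.47
tool_pos: [563.7, 133.4, 132.4]
tcp_rot: [180.0, 0.0, 157.6]
wrist_force: [0.0, 0.5, 0.7]
grip_width: 0.6
finger_force: 0.0
```

```bash
python3 chk.py pics/k2.png | grep -v stop
```

```text
tcp jig [-4.29193034 -2.25624683] [563.672124   133.44952345 132.41142486] 9.4667
scene 65 [[-44.8, -21.3], [-43.2, -20.9], [-22.8, 12.8], [-6.4, 21.3], [-1.7, 24.9]]
test_tile 0.87 [-13.1  -2.7] 10.0
lever_knob 0.29 [34.7  0.4] 42.0
side 342 [[-43.5, -19.4], [-42.6, -18.1], [-19.7, 3.2], [6.2, 19.2], [7.5, 20.3]]
test_tile 0.73 [-191.6   64.6] -2.6
test_tile 0.55 [-14.5  -4.4] 9.3
lever_knob 0.76 [39.8 -2.7] 121.7
lever_knob 0.54 [-19.5  -0.9] 9.8
```

View pics/k2.png

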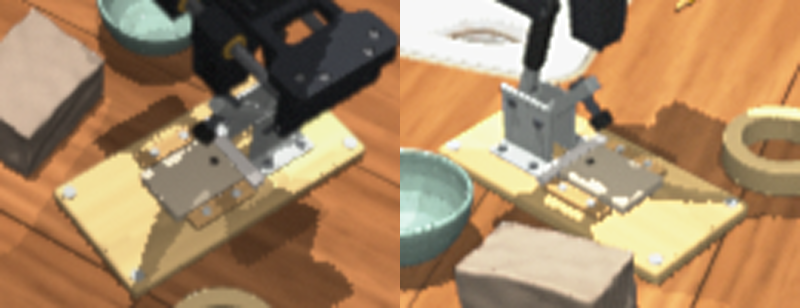

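The fingertip stands on the tile side of the knob and above the holding arm. I'll push the lever along +x of the jig.

>>> {"method": "jog_arm", "body": {
  "moves": [
    [0.3,-0.07,0,0,0,0],
    [0.55,-0.17,-0.05,0,0,0],
    [0.75,-0.26,-0.1,0,0,0],
    [0.9,-0.31,-0.12,0,0,0],
    [1.05,-0.38,-0.12,0,0,0]
  ]
}}

```text
clock: 10.28
tool_pos: [589.5, 123.6, 128.2]
tcp_rot: [-180.0, -0.1, 157.6]
wrist_force: [-3.8, 1.0, 2.9]
grip_width: 0.3
finger_force: 1.9
```

>>> {"method": "jog_arm", "body": {
  "moves": [
    [0.14,-0.06,0,0,0,0],
    [0.29,-0.12,0,0,0,0],
    [0.44,-0.18,0,0,0,0],
    [0.58,-0.24,0,0,0,0],
    [0.65,-0.27,0,0,0,0]
  ]
}}

```text
clock: 10.7
tool_pos: [607.0, 116.4, 128.7]
tcp_rot: [180.0, 0.0, 157.6]
wrist_force: [-0.9, 0.8, 2.0]
grip_width: 0.5
finger_force: 1.0
```

>>> {"method": "jog_arm", "body": {
  "moves": [
    [0.22,-0.09,0,0,0,0],
    [0.44,-0.18,-0.02,0,0,0],
    [0.67,-0.27,-0.04,0,0,0],
    [0.89,-0.36,-0.12,0,0,0],
    [1.1,-0.45,-0.2,0,0,0]
  ]
}}

```text
clock: 11.12
tool_pos: [634.9, 104.8, 123.6]
tcp_rot: [180.0, 0.1, 157.6]
wrist_force: [-0.4, 0.5, 0.5]
grip_width: 0.7
finger_force: 0.3
```

>>> {"method": "jog_arm", "body": {
  "moves": [
    [0.15,-0.06,-0.08,0,0,0],
    [0.3,-0.12,-0.18,0,0,0],
    [0.45,-0.18,-0.3,0,0,0],
    [0.58,-0.24,-0.42,0,0,0],
    [0.58,-0.24,-0.42,0,0,0]
  ]
}}

```text
clock: 11.53
tool_pos: [648.4, 98.8, 112.3]
tcp_rot: [-180.0, -0.0, 157.6]
wrist_force: [-1.0, 0.6, -0.4]
grip_width: 0.4
finger_force: 0.0
```

>>> {"method": "jog_arm", "body": {
  "moves": [
    [0,0,1,0,0,0],
    [0,0,2.5,0,0,0],
    [-1.5,0.6,3.8,0,0,0],
    [-3,1.2,4.5,0,0,0],
    [-4.5,1.9,5,0,0,0]
  ]
}}

```text
clock: 11.95
tool_pos: [547.4, 141.4, 235.7]
tcp_rot: [179.9, 0.1, 157.5]
wrist_force: [0.8, 0.5, 0.3]
grip_width: 0.7
finger_force: 0.0
```

>>> {"method": "jog_arm", "body": {
  "moves": [
    [-1.5,0.7,0,0,0,0],
    [-3,1.5,0,0,0,0],
    [-4.5,2.5,0,0,0,0],
    [-6,3.5,0,0,0,0],
    [-6,3.5,0,0,0,0]
  ]
}}

```text
clock: 12.37
tool_pos: [391.7, 232.7, 233.6]
tcp_rot: [-180.0, -0.2, 158.0]
wrist_force: [-0.4, 0.1, -0.9]
grip_width: 0.6
finger_force: 0.0
```

```bash
python3 chk.py pics/k3.png
```

```text
tcp jig [-201.14470931   23.99260546] [391.67532802 232.73255829 233.57601386] 12.3667
scene 365 [[-44.5, -24.2], [-43.7, -21.1], [-24.1, -7.0], [5.4, 16.7], [6.7, 18.8]]
test_tile 0.81 [-193.8   69.1] 0.1
test_tile 0.78 [-13.3  -2.3] 9.1
stop_face 0.61 [11.4  1.5] 10.5
stop_face 0.43 [-15.4  -1.3] 12.2
lever_knob 0.9 [126.8  -1.1] 75.1
side 312 [[-43.7, -24.3], [-42.5, -20.3], [-23.2, 3.8], [6.2, 18.8], [7.2, 24.6]]
test_tile 0.82 [-19.2  -3.6] 8.1
test_tile 0.72 [-190.2   67.1] -0.1
stop_face 0.62 [ 6.8 -3.1] 9.4
lever_knob 0.67 [ 44.6 121. ] 0.6
lever_knob 0.52 [128.2  -0.8] 76.1
```

View pics/k3.png

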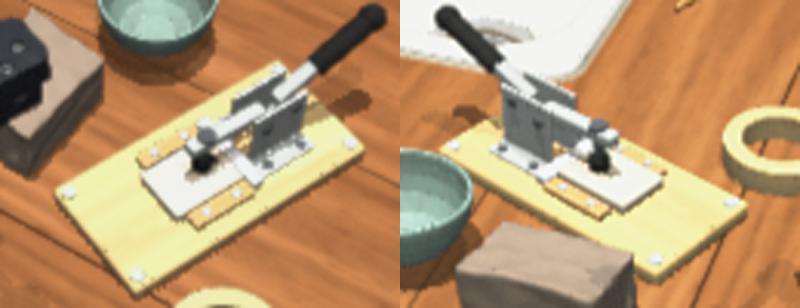

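The knob sits at jig (127, -1), 75 mm up, which is the clamped position. The holding arm is level with its foot on the tile, and the tile edges have not moved.

```bash
python3 -c "
from bench import bot
print(bot.job_done())"
```

```text
the job is handed in; nothing more can be done
None
```

The job is handed in at about 12 s on the robot's clock: the tile lies against the stop, the lever has snapped past centre, the clamp foot sits on the tile, and the bowl, tape and clay were not touched.

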